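# Run a slide carriage past the label reader and brake it at the flag

### The job

Push the heavy, almost frictionless slide carriage along its track so that it runs past the label reader in one go at about 0.11 m/s (the reader needs between 0.06 and 0.2 m/s), then brake it gently so that it comes to rest with its pointer lined up with the flag, and leave it standing there by itself, untouched. Push and brake only on the carriage's two bare steel end plates (the rigid one behind, the sprung one in front), with a light touch, so that it is neither knocked nor thrown back; do not touch the slide tray on it, let it strike the end stop, or disturb the other things on the bench.

Things in the scene. Friction and masses are not known exactly. Their poses are not given: they have to be found in the camera images.
- track: aluminium track 90 mm wide, 880 mm long, 30 mm high, fixed on the bench. Origin: centre of its underside; y axis along the track in the direction the carriage must travel (robot's right to its left), x away from the robot, z up. Plates 40 mm high, 100 mm wide, close its ends at y = -446 and +446 mm.
- reader (a point): middle of the dark window of the label reader, 105 mm above the bench, at track x = +117 mm, y = -80 mm. The reader, a white box 60 x 80 x 70 mm on a grey post, is fixed to the track and extends from track x = 115 to 185 mm, up to 140 mm high. It reads while carriage is between 0.18 and 0.30; speed must stay between 0.06 and 0.2 m/s there.
- end_buffer (a point): face of the end stop's two rubber buffers, on the track's centre line, 38 mm above the bench, at track y = +411 mm; the carriage's front plate strikes it at joint value 0.63
- track_start (a point): point on the track's centre line, on its top (30 mm high), at track y = -300 mm
- track_end (a point): point on the track's centre line, on its top (30 mm high), at track y = +300 mm; the line from track_start to track_end is the direction of travel
- carriage (a joint): travel along the track in m; the carriage's middle is at track y = -0.31 + this value. At rest at the start, between -0.015 and 0.08; range -0.04 to 0.63 (end stop). Chassis nominal 2.0 kg, up to 40 % more or less, rest 0.3 kg; drag 0.014 N plus 0.12 N per m/s: it coasts on, losing only 0.01 to 0.02 m/s per second.
- carriage_mid (a point): middle of the carriage, on top of its steel chassis, 77 mm above the bench (tray above). Rear end (push here): rigid bare vertical steel plate, 100 mm wide, from 37 to 93 mm above the bench; its outer face is 75 mm behind this point along the track. Contact with the carriage must stay under 10 N.
- brake_face (a point): middle of the outer face of the sprung steel plate at the front end (brake here), 91 mm ahead of carriage_mid at rest, 100 mm wide, from 37 to 93 mm above the bench. Spring 200 N/m, 0.4 N preload, 15 mm travel, damping 5 N per m/s: a carriage that runs into a standing finger is thrown back. Go along ahead of it and slow it down by less than 0.08 m/s per second.
- tray: white plastic tray with four glass slides, fixed on the carriage, 112 mm across, 134 mm along; with the black rubber bellows at its front it fills all between the two end plates (top and flanks) and reaches up to 93 mm above the bench. Must not be touched. Origin: on the chassis' axis, 37 mm above the bench, in the middle of its length; axes as the track.
- pointer (a point): tip of the small black pointer on the tray's far flank (+x of the track), 68 mm from the centre line, at the middle of the carriage's length, 81 mm above the bench
- flag: position flag: steel post 86 mm high beside the track on the far side, 86 mm from the centre line, with a black tongue towards the track. Origin: under its tongue's middle, on the bench; y axis along the track: the carriage is right when pointer and flag have the same position along the track. It stands where the joint value is between 0.45 and 0.57.
- dropper: bystander: small dropper bottle 32 mm wide, 75 mm high, standing on the bench beyond the track; origin under its middle
- tubes: bystander: grey rack 60 x 140 mm with four red-capped tubes, 92 mm high, on the bench beyond the track; origin under its middle
- slidebox: bystander: cardboard box 85 x 90 x 35 mm on the bench on the robot's side of the track, to its left; origin under its middle
Mind the look-alikes: they are no part of the job. Of the things that look like the flag, take the one that is farthest to the robot's left at the start.

How it is judged:
By the outcome, as a careful person would: the job done as asked, in the order asked, and still so for the second after the job is handed in, with the robot touching nothing.
It also fails if it takes over 43 s, if anything falls off the work surface, if the arm or the gripper's body presses on something with over 40 N, if the wrist force passes 120 N, or if a joint passes its speed limit or range.

### The arm

A 6-joint arm with a two-finger parallel gripper is mounted at the origin on the work surface. World frame = base frame: x ahead of the robot, y to its left, z up, the work surface at z = 0. Lengths are in m, angles in rad, forces in N, time in s.
With the tool pointing down it reaches from about 0.325 to 0.9 m from the base axis. Payload 6.1 kg.
Tool frame: the origin (TCP) lies on the front face of the gripper's body, between the roots of the fingers; the fingertips stand 73 mm ahead of it and the grasp point (between the pads) lies 54 mm ahead of it; z points along the fingers, y is the line along which they close (so a half turn about z gives the same grasp; the last joint's range is limited). The gripper opens to 85 mm and grips with 20 to 120 N. Pads are 22 mm wide; open, the fingers measure 114 mm over their backs; the gripper's body (76 mm by 85 mm) begins 54 mm behind the grasp point. The pads swing forward as they close: fully open they stand 13 mm farther back than shut.
Start: joints at [-1.434, 0.22, 1.526, -0, 1.395, -0.126], TCP at [0.162, -0.604, 0.304] pointing down, gripper open.
Joint ranges: [-2.98, 2.98], [-0.91, 2.08], [0.09, 2.57], [-1.24, 4.39], [0.2, 2.65], [-2.68, 2.68]. Speed limits (rad/s): [2.57, 2.57, 3.01, 3.14, 3.14, 3.14].

### API

Orientations are given as a unit quaternion [w, x, y, z].
In Python, from rig import robot gives the robot as it stands. The module is installed in compiled form; this text tells all that it offers.
- The arm moves only by the tool carry_out, never from a script. Its argument "targets" is a list that holds one entry, the list of rows, each a list of 5 numbers: the opening, from 0 (shut) to 1 (fully open), then the shift along the tool's x, y, z scaled (see below), then the turn about the tool's z scaled (see below). In form: [[[grip, tx, ty, tz, turn], ...]]. A call has 1 to 10 rows; each row is the pose to reach, as a shift and turn from the pose commanded when the call began, along the tool's axes at that moment; what a row does not reach only later rows make up. The controller multiplies each number of a shift by 0.5 m and each number of a turn by 0.5 rad. A row lasts 1/12 s, in which the tool goes at most 41.7 mm and 7.16 degrees, less where a joint would pass 70% of its speed; a pose out of reach is approached as far as the arm can. A call with a number of a shift or a turn outside -1 to 1 is refused whole. A call with a gripper value outside its range is refused whole. The fingers move at their own pace and stop on an object; "squeeze" is the grip in N (left out, the last holds). Time passes only in rows, so rows that repeat a pose let the fingers close. It gives the time, the measured TCP pose, the force, the opening and the grip force at its end, in the units of the state.
- robot.observe(): the state, without advancing time (a new reading comes with each control period).
- robot.grab_frame(name): name is "side" or "top"; returns a dict with "img" (480x640x3 uint8, red, green, blue), "intrinsics" (3x3 intrinsics, pixels), "world_from_camera" (4x4, takes a point from camera to world coordinates). Camera axes: x right, y down, z forward; pixel columns grow to the right and rows downward; lengths in m; the calibration is good to about 2 mm. A picture is of the moment at which its call begins. There is no depth.
- robot.hand_in(): hands the job in; it is judged then, once.
The state is a dict: "time_s": time; "joint_positions": joint angles; "joint_velocities": joint speeds; "joint_efforts": joint torques, N m; "position": TCP position; "orientation": TCP orientation; "contact_force": force on the tool from outside, world axes, zero at the start; "wrist_torque": the same for the moment, N m; "opening": opening from 0.0 (shut) to 1.0 (fully open); "finger_force": force on a finger pad.
Only numpy, scipy, OpenCV 4.12 (cv2) and the standard library are available. Lean on these libraries where they do the work, as an engineer would, in place of code of your own. Each camera call takes 0.05 s, during which the arm holds its last target. There are 200 camera calls.

## Working session

There is one attempt and no reset: what is moved stays moved. The work goes in short steps, Python scripts to look and compute and a tool call to move; the robot and the scene stay as the last step left them, time stands still between calls to the robot, and variables do not carry over. Pictures are saved under pics/ and viewed, at most 10 in all, crops included, and the job is handed in when it is done.

Besides the shell and the picture viewer there is one more tool, called after "Request:" as name(argument=value, ...) on one line, values as JSON. carry_out: Moves the arm, as the interface text tells. Shifts and turns lie within -1 to 1; 1 stands for 0.5 m of shift or 0.5 rad of turn. Its arguments: {"type":"object","properties":{"targets":{"type":"array","items":{"type":"array","items":{"type":"array","items":{"type":"number","minimum":-1,"maximum":1}}}},"squeeze":{"type":"number"}},"required":["targets"]}

```bash
mkdir -p pics
python3 - <<'E'
from rig import robot
import cv2,pickle
d={}
for n in("side","top"):
    f=robot.grab_frame(n); d[n]=f
    cv2.imwrite(f"pics/{n}0.png",f["img"][:,:,::-1])
    print(n,f["intrinsics"],f["world_from_camera"].round(4) if hasattr(f["world_from_camera"],'round') else f["world_from_camera"])
pickle.dump(d,open("d0.pkl","wb"))
print(robot.observe())
E
```

```text
side [[567.13648737   0.         326.00731414]
 [  0.         567.13648737 236.72434186]
 [  0.           0.           1.        ]] [[ 0.9894 -0.0971  0.1079  0.4124]
 [-0.1442 -0.7432  0.6533 -0.6382]
 [ 0.0168 -0.6619 -0.7494  0.9156]
 [ 0.      0.      0.      1.    ]]
top [[539.10531347   0.         316.70209027]
 [  0.         539.10531347 240.15431598]
 [  0.           0.           1.        ]] [[ 0.0205 -0.9828  0.1835  0.2976]
 [-0.9996 -0.017   0.0204  0.0604]
 [-0.0169 -0.1839 -0.9828  1.3362]
 [ 0.      0.      0.      1.    ]]
{'time_s': 0.1, 'joint_positions': array([-1.43413748e+00,  2.21158334e-01,  1.52749781e+00, -6.54320830e-06,
        1.39469750e+00, -1.26063689e-01]), 'joint_velocities': array([ 0.00049269, -0.00143546, -0.00321331, -0.00073561, -0.00177503,
       -0.00049128]), 'joint_efforts': array([ 1.28303080e-03, -4.98244750e+01, -3.90546799e+01,  4.79381058e-06,
        5.69058800e-03, -1.42028162e-05]), 'position': array([ 0.1622784 , -0.60313277,  0.30290108]), 'orientation': array([-8.80461061e-04,  9.91384048e-01,  1.30984325e-01, -7.88490340e-06]), 'contact_force': array([-0.45679228, -0.72060916, -0.14879355]), 'wrist_torque': array([ 0.06718103,  0.01578617, -0.03026585]), 'finger_force': 0.0, 'opening': 0.9962375013240196}
```

View pics/side0.png

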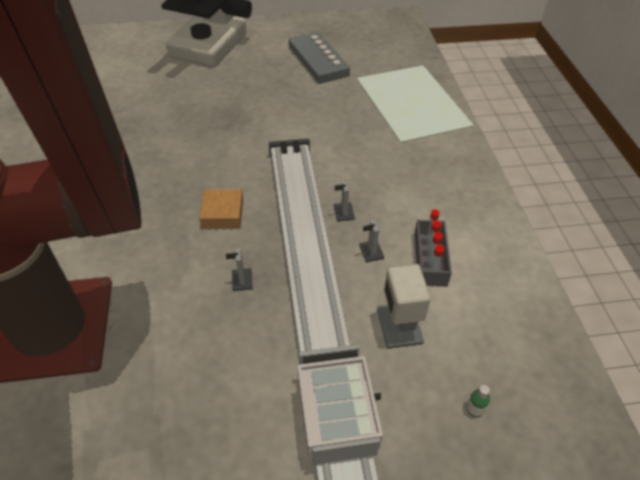

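View pics/top0.png

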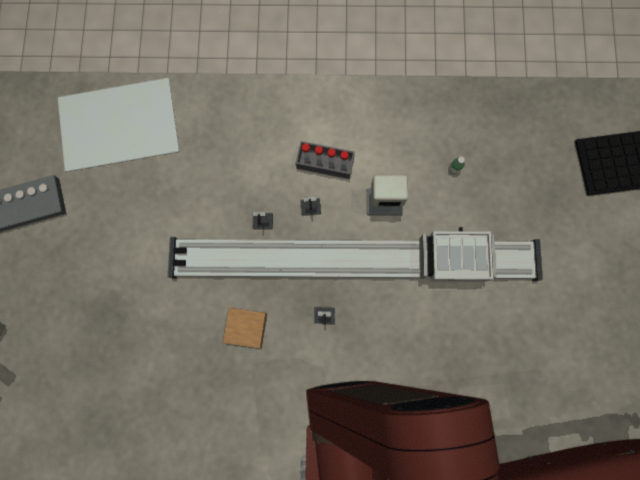

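Candidates for the flag (top view): (262,218), (311,205), (324,316). The last is on the robot's side of the track. The robot's left is image-left, so I choose (262,218), which is (344,200) in the side view. I'll check it in a crop.

Run:
```python
import pickle,cv2,numpy as np
d=pickle.load(open("d0.pkl","rb"))
t=d["top"]["img"][:,:,::-1];s=d["side"]["img"][:,:,::-1]
C=np.zeros((600,800,3),np.uint8)
def put(im,u0,v0,w,h,k,x,y):
    c=cv2.resize(im[v0:v0+h,u0:u0+w],None,fx=k,fy=k,interpolation=cv2.INTER_CUBIC)
    C[y:y+h*k,x:x+w*k]=c
put(t,165,195,160,90,5,0,0)
put(t,415,222,130,62,4,0,452-0-100+100-2) if 0 else put(t,415,222,130,50,3,0,450)
put(s,325,175,60,50,5,395,450-100+0) if 0 else put(s,330,178,60,46,3,395,452)
put(s,340,375,60,46,3,590,452)
cv2.imwrite("pics/m0.png",C)
```

```text
(no output)
```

View pics/m0.png

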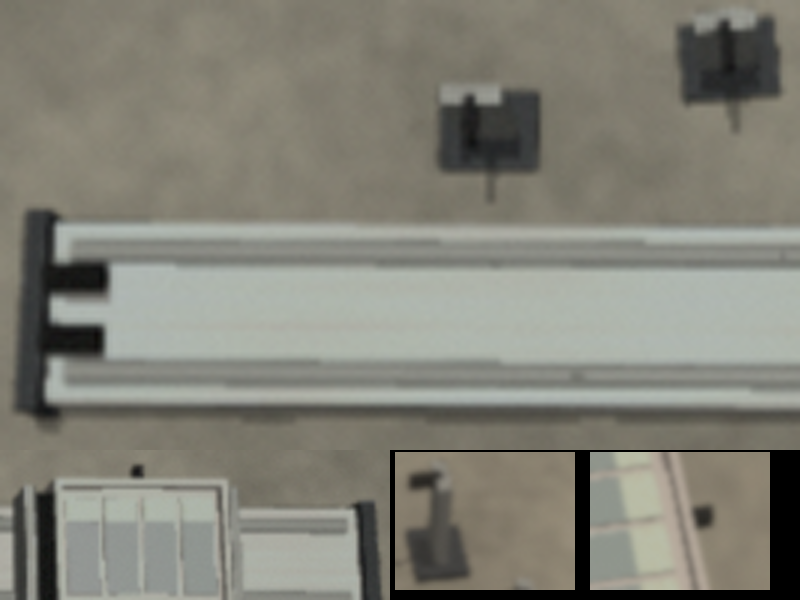

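```bash
cat > h.py <<'E'
import numpy as np,cv2
def ray(f,u,v):
    K=f["intrinsics"];T=np.array(f["world_from_camera"])
    return T[:3,3],T[:3,:3]@np.linalg.inv(K)@np.array([u,v,1.])
def onz(f,u,v,z):
    o,r=ray(f,u,v);return o+r*(z-o[2])/r[2]
def tri(f,p,g,q):
    o1,r1=ray(f,*p);o2,r2=ray(g,*q)
    s=np.linalg.lstsq(np.c_[r1,-r2],o2-o1,rcond=None)[0]
    a,b=o1+r1*s[0],o2+r2*s[1];return (a+b)/2,np.linalg.norm(a-b)
E
python3 - <<'E'
import pickle
from h import *
np.set_printoptions(precision=4,suppress=True)
d=pickle.load(open("d0.pkl","rb"));t,s=d["top"],d["side"]
g=cv2.cvtColor(t["img"],cv2.COLOR_RGB2GRAY)
print("flag",*tri(t,(258.6,218.2),s,(339.7,187)))
print("pointer",*tri(t,(460.3,229),s,(377.7,396)))
for nm,(a,b) in {"L":(160,190),"R":(525,550)}.items():
    m=np.zeros_like(g);m[225:295,a:b]=(g[225:295,a:b]<70)
    n,l,st,c=cv2.connectedComponentsWithStats(m);k=1+st[1:,4].argmax();print(nm,st[k],c[k])
    m=(l==k)
    o=[]
    for v in range(st[k,1]+3,st[k,1]+st[k,3]-3):
        w=np.where(m[v])[0];o.append((v,w.min()-.5 if nm=="L" else w.max()+.5))
    o=np.array(o);p=np.polyfit(o[:,0],o[:,1],1)
    v0,v1=st[k,1]-.5,st[k,1]+st[k,3]-.5
    for v in(v0,v1):print(np.polyval(p,v),v,onz(t,np.polyval(p,v),v,.04))
# track long edges: bright vs not
P={}
for nm,vr in {"far":range(245,228,-1),"near":range(268,290)}.items():
    pts=[]
    for u in list(range(195,410,5)):
        col=g[:,u].astype(float)
        vs=np.array(list(vr));gr=np.diff(col[vs]);i=gr.argmin() if nm=="near" else gr.argmin()
        pts.append((u,(vs[i]+vs[i+1])/2))
    pts=np.array(pts)
    W=np.array([onz(t,u,v,.03)[:2] for u,v in pts]);med=np.polyfit(W[:,1],W[:,0],1)
    r=W[:,0]-np.polyval(med,W[:,1]);k=abs(r)<2*np.median(abs(r))+1e-4;med=np.polyfit(W[k,1],W[k,0],1);print(nm,med,r.std())
E
```

```text
flag [0.5827 0.2266 0.0799] 0.0010774603786584639
pointer [ 0.5649 -0.2528  0.0814] 0.00037010261610464124
L [169 237  18  42 361] [175.0166 257.144 ]
170.1597597597598 236.5 [0.5425 0.4481 0.04  ]
168.06246246246246 278.5 [0.4388 0.4459 0.04  ]
R [531 240  11  42 248] [537.3548 260.9556]
539.0744744744748 239.5 [ 0.5506 -0.453   0.04  ]
542.0366366366369 281.5 [ 0.4483 -0.4544  0.04  ]
far [-0.011   0.5422] 0.0075011321297237255
near [-0.0116  0.4535] 0.0006196077756044096
```

Top (262,218) is the right one: its tongue at (258.6,218.2) triangulates to (0.583, 0.227, 0.080), 86 mm from the centre line. The other one beyond the track stands farther to the right and farther out. Pointer: (460.3,229) → y = -0.253. So the joint is about 0.06 at the start and about 0.54 at the goal, a travel of 0.480 m.

The plan is to shut the fingers and turn the tool so that its x axis lies along the track.

Request:
carry_out(targets=[[[0,0.05,-0.014,0.01,-0.1],[0,0.12,-0.034,0.03,-0.25],[0,0.2,-0.057,0.05,-0.5],[0,0.28,-0.08,0.08,-0.7],[0,0.36,-0.1,0.1,-0.9],[0,0.44,-0.125,0.13,-1],[0,0.52,-0.148,0.16,-1],[0,0.6,-0.17,0.18,-1],[0,0.68,-0.193,0.2,-1],[0,0.74,-0.21,0.2,-1]]])

```text
time_s: 0.93
position: [0.4918, -0.4045, 0.2013]
orientation: [-0.002, 0.928, 0.372, -0.001]
contact_force: [-0.0, 0.5, 1.5]
opening: 0.002
finger_force: 0.0
```

Request:
carry_out(targets=[[[0,0,0,0,-0.2],[0,0,0,0,-0.4],[0,0,0,0,-0.6],[0,0,0,0,-0.8],[0,0,0,0,-1]]])

```text
time_s: 1.35
position: [0.4913, -0.4061, 0.2032]
orientation: [-0.001, 0.806, 0.592, -0.0]
contact_force: [0.1, -0.2, -0.2]
opening: 0.002
finger_force: 0.0
```

Request:
carry_out(targets=[[[0,0,0,0,-0.2],[0,0,0,0,-0.4],[0,0,0,0,-0.6],[0,0,0,0,-0.636],[0,0,0,0,-0.636],[0,0,0,0,-0.636]]])

```text
time_s: 1.85
position: [0.4912, -0.4065, 0.2037]
orientation: [-0.0, 0.705, 0.71, 0.0]
contact_force: [-0.8, -0.0, -0.1]
opening: 0.002
finger_force: 0.0
```

Request:
carry_out(targets=[[[0,0,0.02,0.03,-0.008],[0,0,0.02,0.08,-0.008],[0,0.02,0.02,0.12,-0.008],[0,0.03,0.02,0.136,-0.008],[0,0.04,0.02,0.136,-0.008],[0,0.04,0.02,0.136,-0.008],[0,0.04,0.02,0.136,-0.008],[0,0.04,0.02,0.136,-0.008]]])

```text
time_s: 2.52
position: [0.502, -0.3876, 0.138]
orientation: [0.002, 0.702, 0.712, -0.0]
contact_force: [-0.3, 0.2, 0.0]
opening: -0.001
finger_force: 0.0
```

Run:
```python
from rig import robot
import cv2,pickle
from h import *
np.set_printoptions(precision=4,suppress=True)
s=robot.observe();print(s["time_s"],s["position"],s["orientation"],s["contact_force"])
f=robot.grab_frame("side");pickle.dump(f,open("s1.pkl","wb"))
c=cv2.resize(f["img"][330:480,270:470,::-1],None,fx=4,fy=4,interpolation=cv2.INTER_CUBIC)
cv2.imwrite("pics/s1.png",c)
```

```text
2.5167 [ 0.502  -0.3876  0.138 ] [ 0.0017  0.7022  0.7119 -0.0001] [-0.3049  0.195   0.0022]
```

View pics/s1.png

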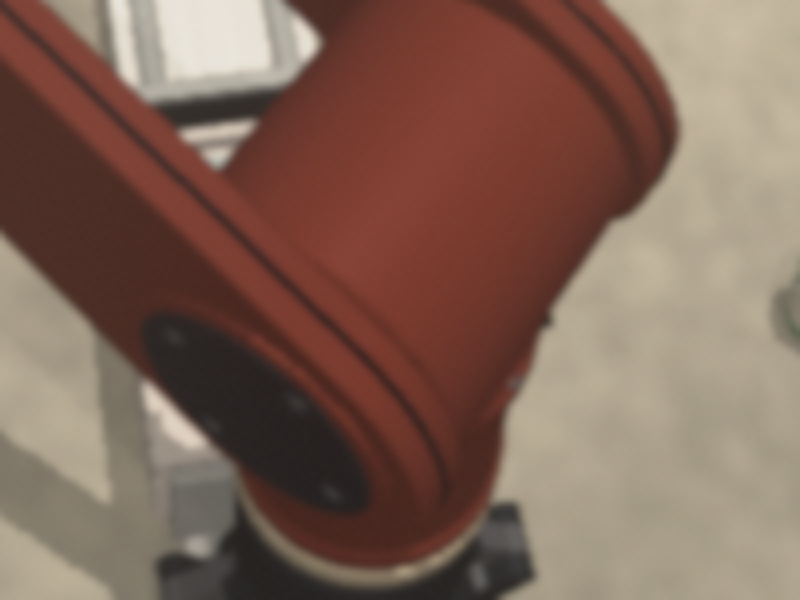

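The picture shows only the arm covering the carriage: the wrist hides the pointer around crop (545,320). The track end shows at (190,520), and the fingers hang behind the carriage as planned. I'll approach slowly.

Request:
carry_out(targets=[[[0,0.01,0,0,0],[0,0.025,0,0,0],[0,0.04,0,0,0],[0,0.055,0,0,0],[0,0.065,0,0,0],[0,0.072,0,0,0],[0,0.075,0,0,0],[0,0.075,0,0,0]]])

```text
time_s: 3.23
position: [0.5007, -0.3486, 0.136]
orientation: [-0.0, 0.702, 0.712, -0.0]
contact_force: [0.2, -0.3, 0.2]
opening: 0.003
finger_force: 0.0
```

Run:
```python
from rig import robot
import cv2,pickle
np=__import__("numpy");np.set_printoptions(precision=4,suppress=True)
f=robot.grab_frame("top");pickle.dump(f,open("t1.pkl","wb"))
s=robot.observe();print(s["time_s"],s["position"],s["orientation"],s["contact_force"])
a=pickle.load(open("d0.pkl","rb"))["top"]["img"]
c=np.vstack([cv2.resize(x[215:290,400:550,::-1],None,fx=4,fy=4,interpolation=cv2.INTER_CUBIC) for x in(a,f["img"])])
cv2.imwrite("pics/t1.png",c)
```

```text
3.2833 [ 0.5007 -0.3489  0.136 ] [ 0.0001  0.702   0.7122 -0.    ] [ 0.071  -0.6048 -0.3295]
```

View pics/t1.png

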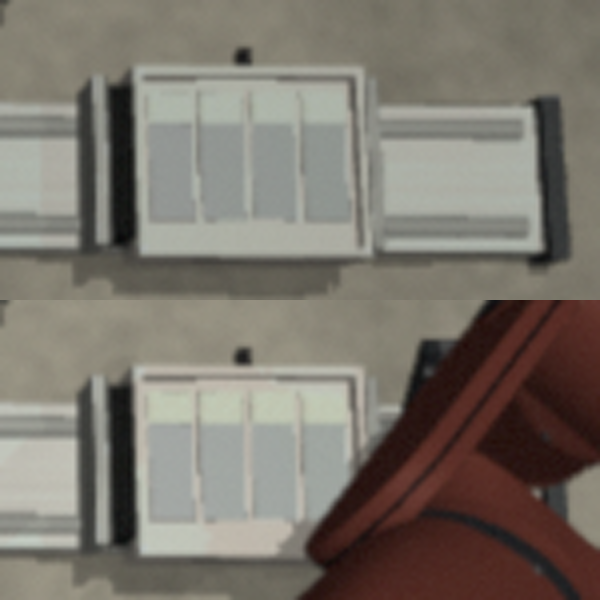

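Both top views show the carriage unmoved: the pointer is at crop (243,55)/(243,355), the front plate's edge at x≈93 and the rear plate's outer edge at x≈380.

Run:
```python
import pickle
from h import *
np.set_printoptions(precision=4,suppress=True)
d=pickle.load(open("d0.pkl","rb"));t=d["top"]
g=cv2.cvtColor(t["img"],cv2.COLOR_RGB2GRAY).astype(float)
print("front",onz(t,400+92.5/4-.4,255,.093),"rear",onz(t,400+380/4-.4,255,.093),onz(t,400+372/4-.4,255,.093))
print(g[245:265,418:430].mean(0).round(),g[245:265,486:500].mean(0).round())
```

```text
front [ 0.4989 -0.1612  0.093 ] rear [ 0.5019 -0.3275  0.093 ] [ 0.5018 -0.3228  0.093 ]
[156. 110.  69.  56.  57.  79. 136. 148. 138.  79.  31.  22.] [160. 160. 126. 111. 152. 154. 132. 137. 140. 146. 158. 162. 162. 162.]
```

Request:
carry_out(targets=[[[0,0.0016,0,0,0],[0,0.0044,0,0,0],[0,0.0078,0,0,0],[0,0.0112,0,0,0],[0,0.0146,0,0,0],[0,0.018,0,0,0],[0,0.0214,0,0,0],[0,0.0248,0,0,0],[0,0.0286,0,0,0],[0,0.0332,0,0,0]]])

```text
time_s: 4.12
position: [0.5004, -0.3323, 0.136]
orientation: [0.0, 0.702, 0.712, -0.0]
contact_force: [0.9, 0.7, 0.2]
opening: -0.001
finger_force: 0.0
```

Run:
```python
from rig import robot
s=robot.observe();print(s["time_s"],s["position"],s["contact_force"],s["joint_velocities"])
```

```text
4.1167 [ 0.50041089 -0.33231191  0.13603941] [0.85703382 0.69597792 0.16240924] [ 0.03871932 -0.03379775  0.04371762  0.00203391 -0.00717538  0.03572217]
```

Request:
carry_out(targets=[[[0,0.006,0,0,0],[0,0.0136,0,0,0],[0,0.0228,0,0,0],[0,0.0336,0,0,0],[0,0.046,0,0,0],[0,0.06,0,0,0],[0,0.0756,0,0,0],[0,0.0926,0,0,0],[0,0.111,0,0,0],[0,0.1304,0,0,0]]])

```text
time_s: 4.95
position: [0.4994, -0.2662, 0.136]
orientation: [-0.0, 0.702, 0.712, 0.0]
contact_force: [0.1, 0.4, 0.1]
opening: -0.002
finger_force: 0.0
```

Run:
```python
from rig import robot
s=robot.observe();print(s["time_s"],s["position"],s["contact_force"],s["joint_velocities"])
```

```text
4.95 [ 0.49941935 -0.26622757  0.13596925] [0.14318929 0.35361723 0.05447829] [ 0.16565198 -0.1244237   0.15424491  0.0020384  -0.02757424  0.16759081]
```

Request:
carry_out(targets=[[[0,0.02,0,0,0],[0,0.04,0,0,0],[0,0.058,0,0,0],[0,0.07,0,0,0],[0,0.078,0,0,0],[0,0.084,0,-0.03,0],[0,0.092,0,-0.08,0],[0,0.12,0,-0.13,0],[0,0.17,0,-0.14,0],[0,0.24,0,-0.14,0]]])

```text
time_s: 5.78
position: [0.4995, -0.1489, 0.2093]
orientation: [0.003, 0.703, 0.711, 0.001]
contact_force: [0.1, 0.8, -0.2]
opening: -0.001
finger_force: 0.0
```

```bash
cat > look.py <<'E'
from rig import robot
from h import *
import pickle,sys
np.set_printoptions(precision=4,suppress=True)
s=robot.observe();print(s["time_s"],s["position"],s["contact_force"],s["orientation"])
f=robot.grab_frame("top");pickle.dump(f,open(sys.argv[1]+".pkl","wb"))
img=f["img"].astype(int)
# pointer: dark blob just beyond tray flank, along line v~226..233
g=cv2.cvtColor(f["img"],cv2.COLOR_RGB2GRAY)
m=np.zeros_like(g);m[222:232,180:480]=g[222:232,180:480]<60
n,l,st,c=cv2.connectedComponentsWithStats(m)
for k in range(1,n):
    if 3<=st[k,4]: print(st[k],c[k],onz(f,*c[k],.081)[:2])
E
python3 look.py a1
python3 - <<'E'
import sys;sys.path.insert(0,'.')
import pickle,os;os.chdir('.')
from h import *
f=pickle.load(open("d0.pkl","rb"))["top"];g=cv2.cvtColor(f["img"],cv2.COLOR_RGB2GRAY)
m=np.zeros_like(g);m[222:232,180:480]=g[222:232,180:480]<60
n,l,st,c=cv2.connectedComponentsWithStats(m);print(st[1:],[onz(f,*x,.081)[:2] for x in c[1:]])
m=np.zeros_like(g);m[205:225,250:270]=g[205:225,250:270]<32
n,l,st,c=cv2.connectedComponentsWithStats(m);print(st[1:],[onz(f,*x,.081)[:2] for x in c[1:]])
E
```

```text
5.7833 [ 0.4995 -0.1489  0.2093] [ 0.1398  0.7548 -0.1702] [0.0033 0.7032 0.711  0.0008]
[257 222  12   7  65] [262.3538 224.2462] [0.5684 0.2169]
[409 222  63  10 488] [436.8094 226.8873] [ 0.5689 -0.1976]
[387 227   2   3   5] [387.6 228.2] [ 0.5638 -0.0812]
[[254 222  16   7  88]
 [272 222   1   1   1]
 [271 224   1   1   1]
 [459 228   3   3   9]] [array([0.56798759, 0.21871123]), array([0.57423074, 0.19407221]), array([0.56930775, 0.19628678]), array([ 0.56473271, -0.25223347])]
[[259 217   1   1   1]
 [258 219   3   6  10]] [array([0.58595157, 0.22565958]), array([0.57468003, 0.22568498])]
```

Request:
carry_out(targets=[[[0,0.04,0,0,0],[0,0.116,0,0,0],[0,0.196,0,0,0],[0,0.276,0,0,0],[0,0.356,0,0,0],[0,0.436,0,0,0],[0,0.512,0,0,0],[0,0.58,0,0,0],[0,0.636,0,0.02,0],[0,0.68,0,0.06,0]]])

```text
time_s: 6.67
position: [0.4946, 0.1956, 0.1784]
orientation: [0.002, 0.702, 0.713, 0.003]
contact_force: [0.1, -0.0, -0.4]
opening: 0.003
finger_force: 0.0
```

```bash
python3 look.py a2
```

```text
6.6667 [0.4946 0.1956 0.1784] [ 0.1083 -0.0055 -0.4237] [0.0015 0.7015 0.7126 0.0027]
[210 222  14  10 124] [215.9677 226.6694] [0.5606 0.3277]
[229 222  59  10 359] [265.7047 227.6602] [0.5602 0.2086]
[349 227   2   3   4] [349.25 228.  ] [0.5627 0.0097]
```

Request:
carry_out(targets=[[[0,0,0,0.03,0],[0,0,0,0.06,0],[0,0,0,0.08,0],[0,0,0,0.08,0],[0,0,0,0.08,0],[0,0.001,0,0.08,0],[0,0.004,0,0.08,0],[0,0.009,0,0.08,0],[0,0.015,0,0.08,0],[0,0.023,0,0.08,0]]])

```text
time_s: 7.55
position: [0.4932, 0.2045, 0.1365]
orientation: [0.0, 0.702, 0.712, 0.0]
contact_force: [0.3, -0.2, 0.4]
opening: 0.004
finger_force: 0.0
```

```bash
python3 look.py a3
```

```text
7.55 [0.4932 0.2045 0.1365] [ 0.3004 -0.2186  0.443 ] [0.0002 0.7022 0.7119 0.0004]
[209 222  13  10 120] [214.7 226.5] [0.5609 0.3307]
[255 222  29  10 189] [272.2222 227.164 ] [0.5616 0.1931]
[316 227   1   3   3] [316. 228.] [0.5614 0.0887]
[250 230   4   2   5] [251.4 230.8] [0.552  0.2424]
```

Request:
carry_out(targets=[[[0,0.005,0,0,0],[0,0.014,0,0,0],[0,0.0246,0,0,0],[0,0.0352,0,0,0],[0,0.0458,0,0,0],[0,0.0564,0,0,0],[0,0.067,0,0,0],[0,0.0776,0,0,0],[0,0.0882,0,0,0],[0,0.0988,0,0,0]]])

```text
time_s: 8.43
position: [0.4921, 0.2542, 0.136]
orientation: [-0.0, 0.702, 0.712, -0.0]
contact_force: [0.1, 0.2, 0.4]
opening: 0.003
finger_force: 0.0
```

Run:
```python
from rig import robot
s=robot.observe();print(s["time_s"],s["position"],s["contact_force"],s["joint_velocities"])
```

```text
8.4333 [0.49214383 0.25415862 0.13595668] [0.14358853 0.17982248 0.40507497] [ 0.11121553  0.05893044 -0.07461762 -0.00152578  0.01130076  0.11095172]
```

Request:
carry_out(targets=[[[0,0.0106,0,0,0],[0,0.0208,0,0,0],[0,0.0306,0,0,0],[0,0.04,0,0,0],[0,0.049,0,0,0],[0,0.0576,0,0,0],[0,0.0658,0,0,0],[0,0.0736,0,0,0],[0,0.081,0,0,0],[0,0.088,0,0,0]]])

```text
time_s: 9.27
position: [0.4916, 0.2979, 0.136]
orientation: [-0.0, 0.702, 0.712, -0.0]
contact_force: [0.0, 1.3, -0.5]
opening: -0.001
finger_force: 0.0
```

Run:
```python
from rig import robot
s=robot.observe();print(s["time_s"],s["position"],s["contact_force"],s["joint_velocities"])
```

```text
9.2667 [0.49156331 0.29794304 0.13599265] [ 0.01528735  1.32005943 -0.47140382] [ 0.06608136  0.04514712 -0.05622888 -0.00118911  0.01343827  0.06572935]
```

Request:
carry_out(targets=[[[0,0.0066,0,0,0],[0,0.0128,0,0,0],[0,0.0186,0,0,0],[0,0.024,0,0,0],[0,0.029,0,0,0],[0,0.0336,0,0,0],[0,0.0378,0,0,0],[0,0.0416,0,0,0],[0,0.045,0,0,0],[0,0.048,0,0,0]]])

```text
time_s: 10.1
position: [0.4912, 0.3218, 0.136]
orientation: [-0.0, 0.702, 0.712, 0.0]
contact_force: [-1.0, 0.5, -0.2]
opening: 0.0
finger_force: 0.0
```

Request:
carry_out(targets=[[[0,0.0026,0,0,0],[0,0.005,0,0,0],[0,0.007,0,0,0],[0,0.0088,0,0,0],[0,0.0102,0,0,0],[0,0.0112,0,0,0],[0,0.0118,0,0,0],[0,0.012,0,0,0],[0,0.012,0,0,0],[0,0.012,0,0,0]]])

```text
time_s: 10.93
position: [0.4912, 0.3276, 0.136]
orientation: [0.0, 0.702, 0.712, -0.0]
contact_force: [-0.1, 0.2, -0.4]
opening: -0.002
finger_force: 0.0
```

```bash
python3 look.py a4
python3 - <<'E'
import pickle,cv2,numpy as np
f=pickle.load(open("a4.pkl","rb"))["img"]
cv2.imwrite("pics/a4.png",cv2.resize(f[190:290,165:325,::-1],None,fx=5,fy=5,interpolation=cv2.INTER_CUBIC))
E
```

```text
10.9333 [0.4912 0.3276 0.136 ] [-0.0952  0.244  -0.3614] [ 0.      0.7021  0.712  -0.    ]
[180 222  38  10 288] [201.2743 227.1806] [0.5587 0.3628]
[257 222  12   7  73] [262.0959 224.6164] [0.5674 0.2175]
```

View pics/a4.png

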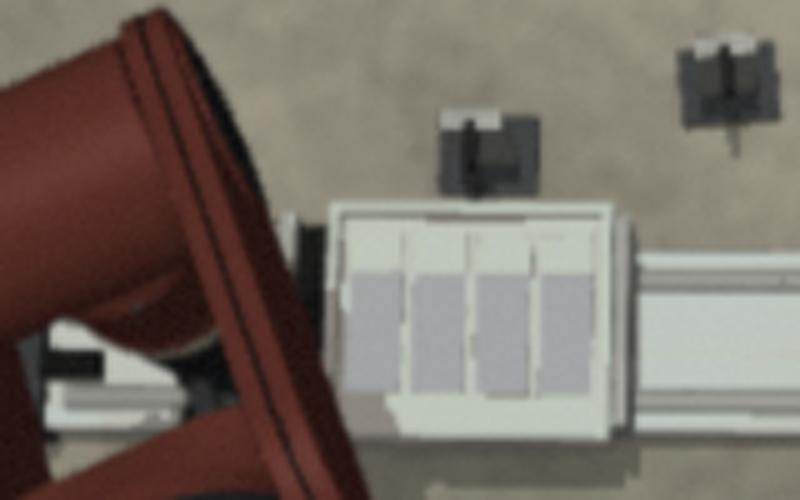

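The carriage stands with its tray from crop x=330 to 612. The tongue is at x≈470 and the pointer just below it at x≈477, blending with the flag's base. I'll measure it by subtraction and check that it is at rest.

```bash
python3 look.py a5
python3 - <<'E'
import pickle
from h import *
np.set_printoptions(precision=4,suppress=True,linewidth=200)
G=lambda f:cv2.cvtColor(f["img"],cv2.COLOR_RGB2GRAY).astype(int)
d=pickle.load(open("d0.pkl","rb"))["top"];a=pickle.load(open("a4.pkl","rb"));b=pickle.load(open("a5.pkl","rb"))
for n,f in(("d0",d),("a4",a),("a5",b)):print(n);print(G(f)[214:232,252:275])
print("init ptr");print(G(d)[224:234,455:466])
# rear plate/tray edges profile
for f in(a,b):print(G(f)[245:262,282:296].mean(0))
E
```

```text
10.9833 [0.4911 0.3275 0.136 ] [-0.0524 -0.0756  0.6609] [ 0.      0.7022  0.712  -0.    ]
[180 222  38  10 282] [201.5709 227.1879] [0.5587 0.3621]
[257 222  12   7  73] [262.0959 224.6164] [0.5674 0.2175]
d0
[[108 137 146 145 142 116  71  69 133 148 149 151 146  91  62  62  63  61  62  61  64 107 117]
 [104 119 124 125 125  93  49  51 112 128 132 129 125  82  56  59  60  59  61  60  63 104 117]
 [103  79  69  67  67  52  35  35  50  64  69  68  68  59  56  57  61  60  60  58  63 104 115]
 [ 95  70  58  58  55  45  35  30  35  55  58  58  56  58  55  57  60  61  61  62  62 102 115]
 [ 95  72  58  57  57  42  34  33  36  52  57  61  59  59  57  56  57  61  61  61  62 103 115]
 [ 95  70  59  58  55  38  30  30  34  53  57  60  59  59  56  55  59  60  59  60  59 104 116]
 [ 96  70  58  59  56  38  32  30  36  55  58  57  58  56  59  59  58  60  60  60  58 105 114]
 [ 94  69  59  58  57  42  33  26  41  54  59  58  57  57  57  57  53  61  61  59  58 104 115]
 [ 97  69  59  58  57  43  30  25  39  48  50  53  51  51  53  51  48  56  62  61  59 103 116]
 [ 96  68  58  59  59  40  28  18  
[... 4284 characters left out ...]
132 132 134 131 130]
 [124 126 127 127 127 130 131 132 133 130 130]
 [124 124 124 123 115 111 112 118 127 130 129]
 [124 125 125 115  80  60  60  83 119 128 129]
 [124 126 123  97  52  31  39  75 117 127 128]
 [125 124 121  86  41  24  36  71 116 128 128]
 [128 129 126  97  56  45  49  67 118 128 129]
 [147 150 148 136 118 113 114 119 141 146 146]
 [167 168 168 168 166 165 165 166 167 167 167]
 [151 151 149 151 150 149 150 148 148 149 148]]
[164.0588 161.8824 182.4706 193.7059 189.1765 138.2353 150.5294 157.1765 110.8235  80.2941 123.     170.2941 182.6471 183.6471]
[164.3529 162.2353 182.5294 193.5294 189.2353 138.5294 150.5294 157.5882 110.4706  80.     122.9412 170.5882 182.8235 183.4118]
```

Run:
```python
from rig import robot
import pickle
from h import *
np.set_printoptions(precision=4,suppress=True,linewidth=200)
t=pickle.load(open("d0.pkl","rb"))["top"]
e=np.array([-.0113,1])
for z in(.08,.084):print("flag",z,onz(t,258.6,218.7,z)[:2]@e)
print("ptr now",onz(t,260.0,228,.081)[:2],onz(t,260.0,228,.081)[:2]@e,"init",onz(t,460.05,228.5,.081)[:2]@e)
f=robot.grab_frame("side");pickle.dump(f,open("s2.pkl","wb"))
s0=pickle.load(open("d0.pkl","rb"))["side"]["img"]
I=[cv2.resize(x[165:235,305:385,::-1],None,fx=5,fy=5,interpolation=cv2.INTER_CUBIC) for x in(s0,f["img"])]
cv2.imwrite("pics/s2.png",np.hstack(I))
```

```text
flag 0.08 0.2200059612087783
flag 0.084 0.21948692400257053
ptr now [0.5591 0.2222] 0.21587232619328497 init -0.2587805414482809
```

View pics/s2.png

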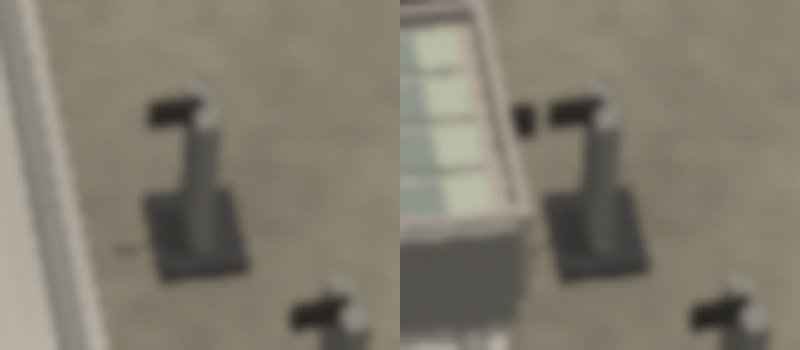

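The side view shows the pointer at crop (524,120), directly in line with the tongue (549–592, y 97–125). I'll measure both in it with masks.

Run:
```python
import pickle
from h import *
np.set_printoptions(precision=4,suppress=True,linewidth=200)
d=pickle.load(open("d0.pkl","rb"));t=d["top"];f=pickle.load(open("s2.pkl","rb"))
e=np.array([-.0113,1,0])
g=cv2.cvtColor(f["img"],cv2.COLOR_RGB2GRAY).astype(float)
print(g[183:196,325:345].astype(int))
def cen(gg,u0,u1,v0,v1,bg):
    w=np.clip(bg-gg[v0:v1,u0:u1],0,None);V,U=np.mgrid[v0:v1,u0:u1];return (w*U).sum()/w.sum(),(w*V).sum()/w.sum()
p=cen(g,327,333,184,195,80);q=cen(g,334,342,182,193,80);print(p,q)
P,ep=tri(t,(260.0,228),f,p);Q,eq=tri(t,(258.65,218.7),f,q);print("ptr",P,P@e,ep,"flag",Q,Q@e,eq)
g0=cv2.cvtColor(d["side"]["img"],cv2.COLOR_RGB2GRAY).astype(float)
p0=cen(g0,374,382,391,402,80);print(p0,tri(t,(460.05,228.5),d["side"],p0))
# side only, planes of height
for z in(.078,.081):print(z,onz(f,*p,z)@e,onz(f,*q,z)@e)
```

```text
[[152 140 132 130 130 131 132 132 132 130 129 127 125 122 121 119 115 114 118 123]
 [153 142 130 126 124 124 126 128 129 124 118 111 105 101  97  95  91  89  91  98]
 [153 140 121 108 104 103 109 119 121 110  95  83  76  72  68  66  64  61  63  76]
 [151 135 104  82  74  74  89 107 114 100  72  56  51  48  47  45  46  48  61  80]
 [148 131  95  63  50  55  72  98 108  92  63  44  39  39  39  39  41  48  71  98]
 [147 132  96  60  42  46  66  93 104  88  59  42  41  40  41  41  42  50  77 108]
 [144 137 105  66  42  44  65  93 105  92  68  55  54  57  59  62  59  59  77 107]
 [143 143 117  76  47  45  66  95 110 103  89  82  83  88  92  94  86  75  79 100]
 [141 147 127  89  63  61  76 100 116 116 111 109 110 113 115 113 101  84  78  88]
 [138 149 137 110  91  89  97 111 121 124 123 124 124 125 125 120 106  86  76  79]
 [133 147 146 130 117 114 116 121 125 126 126 126 127 127 126 122 105  85  75  75]
 [131 146 152 142 131 126 126 127 127 127 127 127 127 128 127 122 104  84  72  75]
 [133 145 155 148 135 129 128 128 127 127 126 126 127 127 127 120 103  82  72  75]]
(np.float64(329.4918032786885), np.float64(188.6814988290398)) (np.float64(338.35911602209944), np.float64(187.2685082872928))
ptr [0.5592 0.2221 0.0818] 0.2157799333131978 0.000478185148541939 flag [0.5806 0.2264 0.0799] 0.21983180659207258 0.0027868500748313486
(np.float64(377.37516869095816), np.float64(396.2078272604588)) (array([ 0.5654, -0.2525,  0.0804]), np.float64(0.001407361274145899))
0.078 0.21977584614125817 0.22145751139680062
0.081 0.21668592089610156 0.21836156269337623
```

It is at rest. Over both views the pointer is about 3 mm short of the flag (top view 3.3 mm, side view 1.7–3.7 mm). There is plenty of time, so I'll go behind the carriage and creep it forward very slowly.

Request:
carry_out(targets=[[[0,0.004,0,0,0],[0,0.012,0,0,0],[0,0.024,0,0,0],[0,0.034,0,0,0],[0,0.036,0,-0.03,0],[0,0.036,0,-0.08,0],[0,0.036,0,-0.13,0],[0,0.036,0,-0.15,0],[0,0.02,0,-0.15,0],[0,-0.02,0,-0.15,0]]])

```text
time_s: 11.92
position: [0.4913, 0.3189, 0.2113]
orientation: [0.0, 0.701, 0.713, 0.001]
contact_force: [0.5, -0.4, -0.1]
opening: 0.004
finger_force: 0.0
```

Request:
carry_out(targets=[[[0,-0.06,0,0,0],[0,-0.12,0,0,0],[0,-0.19,0,0,0],[0,-0.26,0,0,0],[0,-0.33,0,0,0],[0,-0.38,0,0,0],[0,-0.41,0,0,0],[0,-0.42,0,0,0],[0,-0.42,0,0,0],[0,-0.42,0,0,0]]])

```text
time_s: 12.75
position: [0.4938, 0.1078, 0.2101]
orientation: [-0.001, 0.702, 0.712, -0.0]
contact_force: [-0.5, 0.5, -0.1]
opening: 0.003
finger_force: 0.0
```

```bash
cat > mv.py <<'E'
from rig import robot
from h import *
import pickle,sys
np.set_printoptions(precision=4,suppress=True,linewidth=200)
s=robot.observe();print(s["time_s"],s["position"],s["contact_force"])
f=robot.grab_frame("top");pickle.dump(f,open(sys.argv[1]+".pkl","wb"))
G=lambda f:cv2.cvtColor(f["img"],cv2.COLOR_RGB2GRAY).astype(np.float32)
a=G(pickle.load(open(sys.argv[2]+".pkl","rb")));b=G(f)
for (u0,u1,v0,v1) in((234,276,233,244),(234,262,233,262),(250,276,233,262)):
    A,B=a[v0:v1,u0:u1],b[v0:v1,u0:u1]
    W=cv2.createHanningWindow((u1-u0,v1-v0),cv2.CV_32F)
    try:
        _,M=cv2.findTransformECC(A,B,np.eye(2,3,dtype=np.float32),cv2.MOTION_TRANSLATION,(3,100,1e-6),None,1);print("shift px",M[:,2],"diff",abs(A-B).mean())
    except Exception as ex:print("ecc fail",abs(A-B).mean())
E
python3 mv.py b1 a4
python3 - <<'E'
import pickle,cv2
f=pickle.load(open("b1.pkl","rb"))["img"]
cv2.imwrite("pics/b1.png",cv2.resize(f[190:290,165:325,::-1],None,fx=5,fy=5,interpolation=cv2.INTER_CUBIC))
E
```

```text
12.75 [0.4938 0.1078 0.2101] [-0.5041  0.4879 -0.0821]
ecc fail 60.575756
shift px [-4.0083  0.0001] diff 18.474138
ecc fail 87.649864
```

View pics/b1.png

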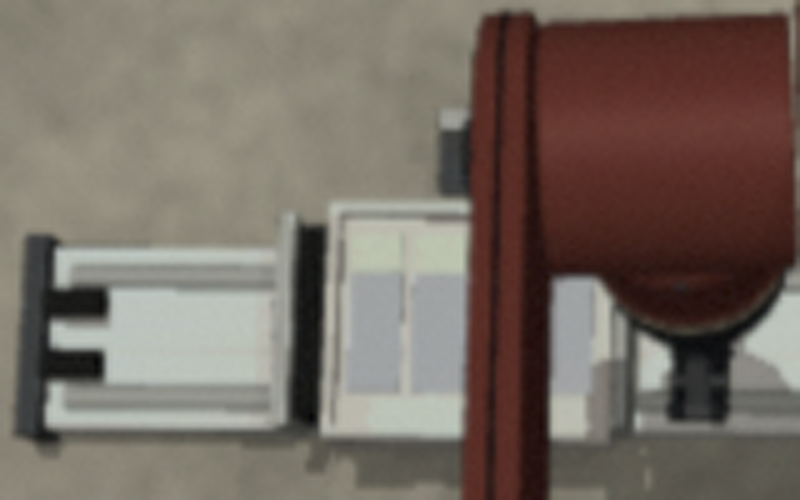

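The carriage has not moved (tray's left edge at x=330, front plate at x≈275–297). The finger is behind it and its path down is free. I'll lower it and creep up.

Request:
carry_out(targets=[[[0,0,0,0.04,0],[0,0,0,0.09,0],[0,0,0,0.13,0],[0,0,0,0.15,0],[0,0.006,0,0.15,0],[0,0.016,0,0.15,0],[0,0.026,0,0.15,0],[0,0.032,0,0.15,0],[0,0.034,0,0.15,0],[0,0.034,0,0.15,0]]])

```text
time_s: 13.63
position: [0.4946, 0.1252, 0.137]
orientation: [0.001, 0.702, 0.712, 0.001]
contact_force: [0.4, -0.5, 0.5]
opening: 0.003
finger_force: 0.0
```

```bash
sed -i 's/^for (u0.*/for (u0,u1,v0,v1) in((210,252,235,268),(214,240,235,268),(224,252,233,262)):/' mv.py; python3 mv.py b2 b1
python3 - <<'E'
import pickle
from h import *
t=pickle.load(open("d0.pkl","rb"))["top"];b=pickle.load(open("b2.pkl","rb"));G=lambda f:cv2.cvtColor(f["img"],cv2.COLOR_RGB2GRAY).astype(float)
print(G(t)[245:265,418:435].mean(0).round());print(G(b)[245:265,214:236].mean(0).round())
E
```

```text
13.6333 [0.4946 0.1252 0.137 ] [ 0.3917 -0.5335  0.4611]
shift px [ 0.0159 -0.0223] diff 1.3961039
shift px [ 0.036  -0.0318] diff 1.5967366
shift px [ 0.0014 -0.0285] diff 1.3029556
[156. 110.  69.  56.  57.  79. 136. 148. 138.  79.  31.  22.  21.  23.
  24.  65. 149.]
[182. 181. 178. 176. 173. 159. 158. 161. 153.  93.  39.  24.  22.  24.
  29.  78. 159. 167. 130. 163. 177. 166.]
```

Request:
carry_out(targets=[[[0,0.0024,0,0,0],[0,0.0048,0,0,0],[0,0.0072,0,0,0],[0,0.0092,0,0,0],[0,0.0104,0,0,0],[0,0.0112,0,0,0],[0,0.012,0,0,0],[0,0.0128,0,0,0],[0,0.0136,0,0,0],[0,0.0144,0,0,0]]])

```text
time_s: 14.52
position: [0.4939, 0.1318, 0.136]
orientation: [0.0, 0.702, 0.712, 0.0]
contact_force: [-0.1, 0.2, 1.1]
opening: -0.0
finger_force: 0.0
```

Request:
carry_out(targets=[[[0,0.0008,0,0,0],[0,0.0016,0,0,0],[0,0.0024,0,0,0],[0,0.0032,0,0,0],[0,0.004,0,0,0]]])

```text
time_s: 14.93
position: [0.4939, 0.1338, 0.136]
orientation: [0.0, 0.702, 0.712, 0.0]
contact_force: [-1.1, -0.3, -0.1]
opening: 0.002
finger_force: 0.0
```

```bash
python3 mv.py b3 b1
```

```text
14.9333 [0.4939 0.1338 0.136 ] [-1.0732 -0.2578 -0.1184]
shift px [-0.4076  0.1481] diff 9.059163
shift px [-0.0179 -0.0198] diff 1.3601398
shift px [-0.8685  0.349 ] diff 12.566503
```

Request:
carry_out(targets=[[[0,0.0006,0,0,0],[0,0.0014,0,0,0],[0,0.0022,0,0,0],[0,0.003,0,0,0],[0,0.0038,0,0,0],[0,0.0044,0,0,0]]])

```text
time_s: 15.48
position: [0.4938, 0.1361, 0.136]
orientation: [-0.0, 0.702, 0.712, 0.0]
contact_force: [0.1, 0.4, -0.9]
opening: 0.002
finger_force: 0.0
```

```bash
python3 mv.py b4 b1|sed -n '1p;3p'
```

```text
15.4833 [0.4938 0.1361 0.136 ] [ 0.1148  0.374  -0.859 ]
shift px [-0.3112 -0.0183] diff 6.5571094
```

Request:
carry_out(targets=[[[0,0,0,0,0],[0,0,0,0,0],[0,0,0,0,0],[0,0,0,0,0],[0,0,0,0,0],[0,0,0,0,0],[0,0,0,0,0],[0,0,0,0,0]]])

```text
time_s: 16.2
position: [0.4938, 0.136, 0.136]
orientation: [-0.0, 0.702, 0.712, 0.0]
contact_force: [0.6, 0.3, -0.0]
opening: 0.0
finger_force: 0.0
```

```bash
python3 mv.py b5 b1|sed -n '1p;3p';python3 mv.py b6 b1|sed -n '1p;3p'
```

```text
16.2 [0.4938 0.136  0.136 ] [ 0.6314  0.2924 -0.0012]
shift px [-1.0511 -0.0252] diff 16.63986
16.25 [0.4938 0.136  0.136 ] [-0.0633 -0.3276 -0.3218]
shift px [-1.0547 -0.0637] diff 16.695805
```

It crept 2.4 mm and stopped, which leaves about 1 mm or less. I'll withdraw backward, lift clear and check.

Request:
carry_out(targets=[[[0,-0.004,0,0,0],[0,-0.016,0,0,0],[0,-0.04,0,0,0],[0,-0.06,0,0,0],[0,-0.08,0,-0.04,0],[0,-0.1,0,-0.1,0],[0,-0.14,0,-0.17,0],[0,-0.2,0,-0.24,0],[0,-0.27,0,-0.28,0],[0,-0.34,0,-0.3,0]]])

```text
time_s: 17.13
position: [0.4971, -0.036, 0.2901]
orientation: [0.003, 0.702, 0.712, 0.002]
contact_force: [1.3, 0.0, 0.5]
opening: 0.003
finger_force: 0.0
```

Request:
carry_out(targets=[[[0,-0.06,0,0,0],[0,-0.12,0,0,0],[0,-0.18,0,0,0],[0,-0.22,0,0,0],[0,-0.24,0,0,0],[0,-0.24,0,0,0],[0,-0.24,0,0,0]]])

```text
time_s: 17.72
position: [0.4975, -0.1542, 0.2857]
orientation: [-0.0, 0.703, 0.711, 0.0]
contact_force: [-0.3, 0.5, -0.5]
opening: 0.003
finger_force: 0.0
```

```bash
python3 mv.py c1 b1
python3 - <<'E'
from rig import robot
import pickle
from h import *
np.set_printoptions(precision=4,suppress=True,linewidth=200)
f=robot.grab_frame("side");t=pickle.load(open("c1.pkl","rb"));e=np.array([-.0113,1,0])
g=cv2.cvtColor(f["img"],cv2.COLOR_RGB2GRAY).astype(float)
def cen(gg,u0,u1,v0,v1,bg):
    w=np.clip(bg-gg[v0:v1,u0:u1],0,None);V,U=np.mgrid[v0:v1,u0:u1];return (w*U).sum()/w.sum(),(w*V).sum()/w.sum()
p=cen(g,327,333,182,194,80);q=cen(g,334,342,182,193,80)
for z in(.078,.081):print(p,q,onz(f,*p,z)@e,onz(f,*q,z)@e)
print(cv2.cvtColor(t["img"],cv2.COLOR_RGB2GRAY)[218:232,252:270])
s=robot.observe();print(s["time_s"],s["position"])
I=[cv2.resize(x[a:a+60,b:b+80,::-1],None,fx=5,fy=5,interpolation=cv2.INTER_CUBIC) for x,a,b in((t["img"],200,220),(f["img"],165,300))]
cv2.imwrite("pics/c1.png",np.hstack(I))
E
```

```text
17.7167 [ 0.4975 -0.1542  0.2857] [-0.2951  0.5034 -0.4539]
shift px [-1.0397 -0.0276] diff 15.130591
shift px [-1.0472 -0.0124] diff 19.088577
shift px [-1.0902 -0.079 ] diff 16.383005
(np.float64(329.49959349593496), np.float64(187.49024390243903)) (np.float64(337.48332771977095), np.float64(187.01347254968002)) 0.22339455514816375 0.22249281297369428
(np.float64(329.49959349593496), np.float64(187.49024390243903)) (np.float64(337.48332771977095), np.float64(187.01347254968002)) 0.22029166826119703 0.2193931559841989
[[108  80  66  65  63  49  37  35  41  60  66  65  67  66  63  65  65  71]
 [107  79  67  63  63  46  38  33  42  61  66  66  66  65  65  64  64  67]
 [108  78  66  65  63  47  36  35  42  61  65  66  67  67  65  65  64  67]
 [108  78  68  65  63  46  40  33  46  61  65  67  64  66  66  64  60  68]
 [110  78  67  66  64  50  35  28  42  55  59  60  60  60  59  57  52  65]
 [109  77  68  66  68  47  30  22  35  43  47  45  49  47  48  50  49  64]
 [101  75  65  69  65  49  35  34  37  43  45  46  48  45  47  45  47  65]
 [ 93  71  64  66  67  52  43  42  43  48  46  47  45  46  46  48  48  66]
 [ 96  71  65  67  67  48  40  35  41  54  47  47  53  55  58  56  59  67]
 [101  76  67  68  67  52  41  34  43  61  54  49  66  69  70  70  69  70]
 [110  85  73  72  70  55  43  37  44  65  62  60  66  72  73  75  75  73]
 [138 122 112 111 107  88  73  69  86 103 101  96 100 109 110 110 108 109]
 [168 168 167 167 165 153 142 141 152 164 160 157 158 166 168 166 167 170]
 [184 183 184 183 184 189 191 191 192 194 193 193 192 193 193 192 194 193]]
17.8167 [ 0.4978 -0.153   0.2858]
```

View pics/c1.png

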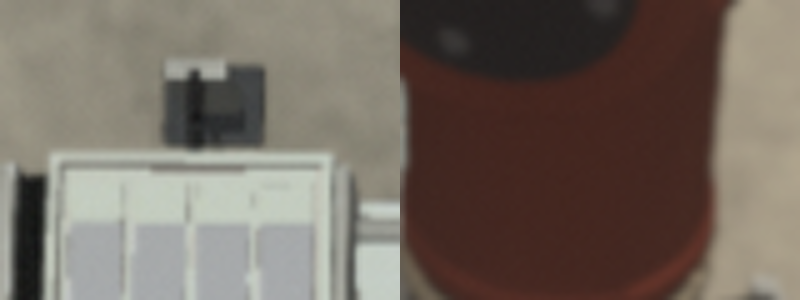

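In the top view the pointer (crop (195,145)) continues the tongue (195,100) in one straight line, within about 1 mm, and the carriage stands still untouched. The arm blocks the side view, so I ignore its numbers. Handing in.

```bash
python3 -c "
from rig import robot
print(robot.hand_in())"
```

```text
the job is handed in; nothing more can be done
None
```

The job is handed in, with no verdict returned. The carriage coasted past the reader at about 0.10–0.12 m/s (camera estimate) and was braked gently. It first stopped about 3 mm short, so I crept it forward about 2.4 mm from behind; it now stands untouched with the pointer within about 1 mm of the flag.

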